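Crank the cork tight in the testing block

ROBOT

A 6-joint arm with a two-finger parallel gripper is mounted at the origin on the work surface. World frame = base frame: x ahead of the robot, y to its left, z up, the work surface at z = 0. Lengths are in m, angles in rad, forces in N, time in s.
With the tool pointing down it reaches from about 0.3 to 0.875 m from the base axis. Payload 6.4 kg.
Tool frame: the origin (TCP) lies on the centre line of the jaws, within the pads' length; the fingertips stand ctrl.tip_extent ahead of it and the grasp point (between the pads) lies 8 mm behind it (ctrl.tip_extent is the distance from the TCP to the fingertips, in m); z points along the fingers, y is the line along which they close (so a half turn about z gives the same grasp; the last joint's range is limited). The gripper opens to 85 mm and grips with 20 to 120 N. Pads are 22 mm wide; open, the fingers measure 114 mm over their backs; the gripper's body (76 mm by 85 mm) begins 54 mm behind the grasp point. The pads swing forward as they close: fully open they stand 13 mm farther back than shut.
Start: joints at [0.95, 0.181, 1.607, -0, 1.354, -0.206], TCP at [0.232, 0.526, 0.242] pointing down, gripper open.
Joint ranges: [-2.99, 2.99], [-0.89, 2.07], [0.3, 2.58], [-1.14, 4.28], [0, 2.63], [-3.12, 3.12]. Speed limits (rad/s): [2.57, 2.57, 3.01, 3.14, 3.14, 3.14].

INTERFACE

Orientations are given as a unit quaternion [w, x, y, z].
In Python, from bench import ctrl gives the robot as it stands.
- The arm moves only by the shell command python3 -m handwheel 'ROWS'. ROWS is JSON, a list of rows, each a list of 7 numbers: the turn, a rotation vector about the tool's x, y, z as a fraction of full scale, then the shift along the tool's x, y, z as a fraction of full scale, then the opening, from 0 (shut) to 1 (fully open). In form: [[rx, ry, rz, x, y, z, jaw], ...]. A call has exactly 8 rows; each row shifts and turns the commanded pose from where the row before left it, along the tool's axes as they then stand; what a row does not reach is not made up. Full scale, the value 1, is 300 mm for a shift and pi rad for a turn. A row lasts 1/10 s, in which the tool goes at most 50 mm and 8.59 degrees, less where a joint would pass 70% of its speed; a pose out of reach is approached as far as the arm can. A call with a number of a shift or a turn outside -1 to 1 is refused whole. A call with a gripper value outside its range is refused whole. The fingers move at their own pace and stop on an object; the grip force is fixed at half the most. Time passes only in rows, so rows that do not move let the fingers close, or fill a call up. It gives the time, the measured TCP pose, the force, the opening and the grip force at its end, in the units of the state.
- ctrl.get_obs(): the state, without advancing time (a new reading comes with each control period).
- ctrl.camera(name): name is "side" or "top"; returns the picture (400x640x3 uint8, blue, green, red); there is no depth.
- ctrl.camera_model(name): a dict with "camera_matrix" (3x3 intrinsics, pixels), "cam_to_world" (4x4, takes a point from camera to world coordinates). Camera axes: x right, y up, looking along -z (the intrinsics and any distortion apply to the point x, -y, -z); pixel columns grow to the right and rows downward; lengths in m; the calibration is good to about 2 mm. A picture is of the moment at which its call begins. camera_model takes no time and is no camera call.
- ctrl.hand_in(): hands the job in; it is judged then, once.
The state is a dict: "time_s": time; "q": joint angles; "dq": joint speeds; "joint_efforts": joint torques, N m; "eef_pos": TCP position; "eef_rot": TCP orientation; "wrist_force": force on the tool from outside, world axes, zero at the start; "torque": the same for the moment, N m; "opening": opening from 0.0 (shut) to 1.0 (fully open); "grasp_force": force on a finger pad.
Only numpy, scipy, OpenCV 4.12 (cv2) and the standard library are available. Lean on these libraries where they do the work, as an engineer would, in place of code of your own. Each camera call takes 0.05 s, during which the arm holds its last target. There are 200 camera calls.

TASK

Get the cork-testing block ready for a customer: push the loose crank down onto the block's square shaft until it sits fully home, and turn it clockwise (seen from above) by its knob, feeling for the resistance, until the sliding jaw holds the standing cork firmly in the V-jaw without crushing it. Then lift the crank off, lay it flat back on its leather mat and let go; leave the cork clamped upright and everything else on the counter where it is.

Things in the scene. Friction and masses are not known exactly. Their poses are not given: they have to be found in the camera images.
- crank_hub (a point): Steel crank, 280 g, loose, lying flat on its mat; this point: hub axis, half-way up. Hub: square block 32 x 32 mm, 36 mm high, with a 13 mm square hole right through from top to bottom, parallel to its sides. A flat arm 18 mm wide, 8 mm thick, level with the hub's underside, runs to the knob along +x; z up. The hub's +y and -y sides are free to grip over their full height.
- crank_knob (a point): Middle of the crank's upright wooden knob: 26 mm diameter, 67 mm from the hub axis along the hub's +x; the knob spans 10 to 54 mm above the crank's underside, this point is at 32 mm. The knob spins freely on its pin, so whatever holds it need not turn with the crank.
- shaft_seat (a point): Foot of the upright square shaft on the wooden cork-testing block (130 x 360 mm, top 50 mm above the counter, screwed down). This point: shaft axis, on the flat shoulder (32 mm diameter) on which the fitted crank's underside must rest. The 12 mm square shaft rises 24 mm above it, the last 4 mm bevelled to 8 mm. z up; x, y square to its flats: the crank fits four ways.
- shaft (a joint): Turn of the square shaft, rad, growing clockwise from above, which closes the jaw 8 mm per rad; 0 = opening stop. Push at the knob, along its circle: steady while the jaw runs free (4.5 N paused, 6 N moving); once the cork is pressed in the V-jaw it climbs 1.9 N per 0.1 rad: 3.5 to 5.5 N above the free push the cork is firm, 7 N above it is crushed. A drag brake holds the shaft. Socket play 0.15 rad.
- jaw: Sliding steel jaw on the block's top, 50 mm wide, 32 mm high, driven by the shaft through a rack; in front it carries a rubber-faced plate on springs (20 N per mm). Origin: foot of the unpressed face, mid-width. It closes along its +y, towards cork and V-jaw, which stand in line with the shaft along the block.
- cork: The cork to be clamped: 24 mm diameter, 45 mm high, standing loose on the block between sliding jaw and V-jaw, 160 mm from the shaft; origin: middle of its underside. The V-jaw behind it, held by the toggle clamp, is set by hand: the gap behind the cork differs by several mm, so the shaft turn at which it grows tight (about 0.8 to 2.6 rad from the start) is known only by feel.
- mat: Pale leather mat fixed to the counter, 210 (x) x 160 (y) x 4 mm thick, on which the crank lies at the start and is laid back. Origin: centre of its underside.
- bottle: Bystander: black glass wine bottle, 76 mm diameter, 300 mm high, standing; origin: centre of its underside.
- cup: Bystander: copper measuring cup, 68 mm diameter, 70 mm high, handle to its +y reaching 105 mm from the axis; origin: centre of its underside.
- handle: Bystander: rosewood corkscrew handle with brass caps, 26 mm diameter, 101 mm long, lying along its y; origin: underside, mid-length.
- corkscrew: Bystander: steel spring-barrel corkscrew, about 150 mm long, lying along its y, T-bar 90 mm wide at +y, 29 mm high; origin: underside, near mid-length.
- spare_cork: Bystander: a spare cork, 24 mm diameter, 45 mm high, standing on the counter itself; origin: centre of its underside.
- foil_cutter: Bystander: black foil cutter, 34 x 62 mm, 11 mm high; origin: centre of its underside.
- cork_tin: Bystander: round tin full of corks, 90 mm diameter, 100 mm high; origin: centre of its underside.

How it is judged:
By the outcome, as a careful person would: the job done as asked, in the order asked, and still so for the second after the job is handed in, with the robot touching nothing.
It also fails if it takes over 72 s, if anything falls off the work surface, if the arm or the gripper's body presses on something with over 40 N, if the wrist force passes 120 N, or if a joint passes its speed limit or range.

## Working session

There is one attempt and no reset: what is moved stays moved. The work goes in short steps, Python scripts to look and compute and a shell command to move; the robot and the scene stay as the last step left them, time stands still between calls to the robot, and variables do not carry over. Pictures are saved under pics/ and viewed, at most 10 in all, crops included, and the job is handed in when it is done.

```bash
ls; mkdir -p pics
python3 - <<'E'
from bench import ctrl
import cv2,numpy as np
for n in("top","side"):
    cv2.imwrite(f"pics/{n}0.png",ctrl.camera(n))
    m=ctrl.camera_model(n);print(n,{k:np.round(v,4).tolist() for k,v in m.items()})
print(ctrl.get_obs(),ctrl.tip_extent)
E
```

```text
pics
top {'camera_matrix': [[503.6494, 0.0, 316.7461], [0.0, 503.6494, 208.3224], [0.0, 0.0, 1.0]], 'cam_to_world': [[-0.0189, 0.981, -0.1931, 0.2918], [-0.9998, -0.0195, -0.0012, -0.1067], [-0.005, 0.1931, 0.9812, 1.4021], [0.0, 0.0, 0.0, 1.0]]}
side {'camera_matrix': [[436.2681, 0.0, 317.5865], [0.0, 436.2681, 195.8252], [0.0, 0.0, 1.0]], 'cam_to_world': [[0.7554, 0.4524, -0.474, -0.0967], [-0.6552, 0.5314, -0.537, -0.8606], [0.0089, 0.7162, 0.6979, 1.0685], [0.0, 0.0, 0.0, 1.0]]}
{'time_s': 0.1, 'q': array([ 9.49722158e-01,  1.81463350e-01,  1.60788308e+00, -8.21365433e-06,
        1.35385418e+00, -2.06291796e-01]), 'dq': array([ 1.04704640e-03,  2.10664867e-05, -2.47956429e-03, -1.13264790e-03,
       -1.32982198e-03,  1.22537261e-03]), 'joint_efforts': array([ 4.75763591e-04, -4.45874512e+01, -3.52243781e+01, -4.10528319e-04,
        4.13652422e-03,  1.15843292e-05]), 'eef_pos': array([0.23141419, 0.5258485 , 0.24148821]), 'eef_rot': array([-3.19515470e-04,  2.05906759e-01,  9.78571285e-01, -7.37772701e-04]), 'wrist_force': array([ 0.31795049, -0.55087181,  0.32068848]), 'torque': array([-0.01998278, -0.03683039, -0.01341446]), 'grasp_force': 0.0, 'opening': 1.0033440534650742} 0.011
```

View pics/top0.png

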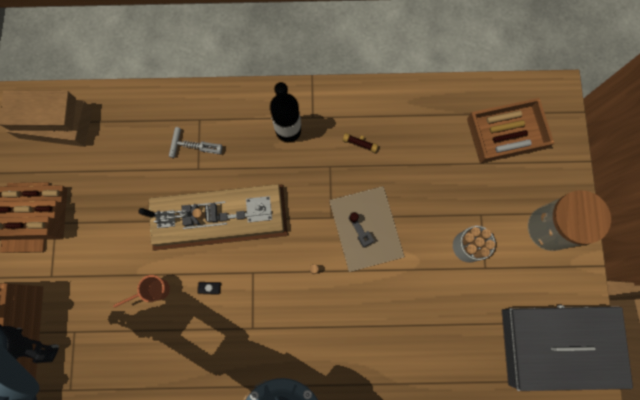

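View pics/side0.png

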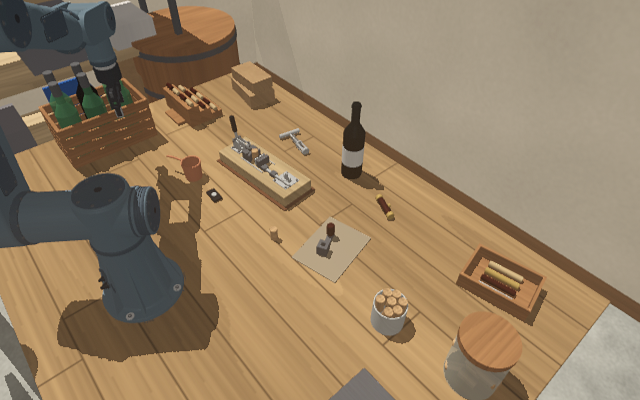

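The top view shows the crank on the mat, with its hub at about (367,239) and knob at about (354,217). The block's shaft plate is near (262,208) and the cork near (197,213). The side view has the shaft near (285,180) and the crank near (325,240). I'll zoom in on these.

```bash
cat > h.py <<'E'
import cv2,numpy as np
from bench import ctrl
def ray(n,u,v):
    m=ctrl.camera_model(n);K=np.array(m["camera_matrix"]);T=np.array(m["cam_to_world"])
    d=np.linalg.solve(K,[u,v,1]);d=T[:3,:3]@(d*[1,-1,-1]);return T[:3,3],d
def plane(n,u,v,z):
    o,d=ray(n,u,v);return o+d*(z-o[2])/d[2]
def proj(n,p):
    m=ctrl.camera_model(n);K=np.array(m["camera_matrix"]);T=np.array(m["cam_to_world"])
    c=T[:3,:3].T@(np.array(p)-T[:3,3]);c=c*[1,-1,-1];q=K@c;return q[:2]/q[2]
def tri(*obs):
    A=0;b=0
    for n,u,v in obs:
        o,d=ray(n,u,v);d/=np.linalg.norm(d);P=np.eye(3)-np.outer(d,d);A=A+P;b=b+P@o
    return np.linalg.solve(A,b)
def crop(im,x0,y0,x1,y1,s):
    r=cv2.resize(im[y0:y1,x0:x1],None,fx=s,fy=s,interpolation=cv2.INTER_CUBIC)
    for x in range((x0+9)//10*10,x1,10):
        cv2.line(r,(int((x-x0+.5)*s),0),(int((x-x0+.5)*s),5),(0,255,0),1);cv2.putText(r,str(x),(int((x-x0+.5)*s),14),0,.33,(0,255,0),1)
    for y in range((y0+9)//10*10,y1,10):
        cv2.line(r,(0,int((y-y0+.5)*s)),(5,int((y-y0+.5)*s)),(0,255,0),1);cv2.putText(r,str(y),(6,int((y-y0+.5)*s)),0,.33,(0,255,0),1)
    return r
def paste(parts,fn,W=800,H=600):
    c=np.zeros((H,W,3),np.uint8)
    for r,x,y in parts:
        h=min(r.shape[0],H-y);w=min(r.shape[1],W-x);c[y:y+h,x:x+w]=r[:h,:w]
    cv2.imwrite(fn,c)
E
python3 - <<'E'
from h import *
t=cv2.imread("pics/top0.png");s=cv2.imread("pics/side0.png")
paste([(crop(t,235,185,290,240,7),0,0),(crop(t,328,185,406,272,5),400,0),(crop(s,255,150,315,205,5),0,390),(crop(s,295,215,350,263,5),310,440-0)],"pics/z0.png",800,600)
cv2.imwrite("pics/dummy.png",t[:2,:2])
E
```

```text
(no output)
```

View pics/z0.png

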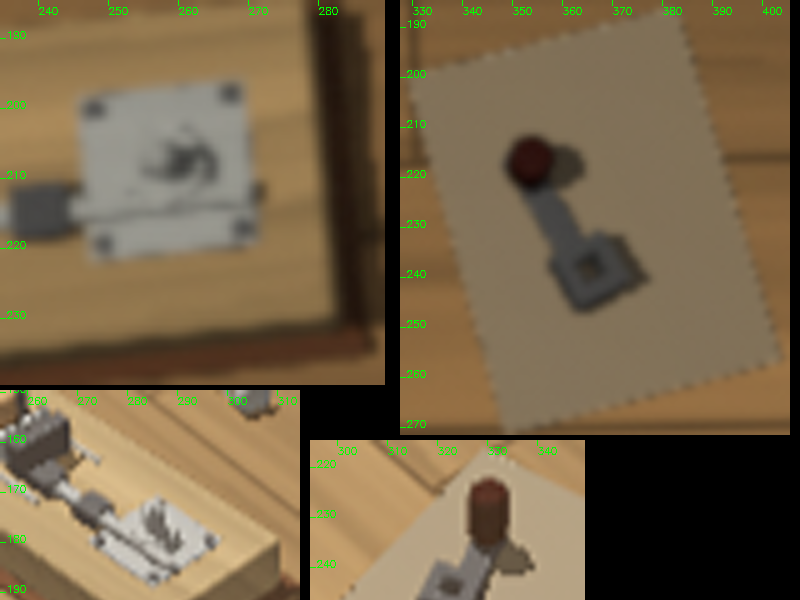

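The crop shows the hub hole at about top (365,238) and the knob top at about (354,216.5). The shaft is small and low in contrast near top (261,207) and side (286,177), so I'll enlarge it with more contrast and compute estimates.

Run:
```python
from h import *
T=[ctrl.camera("top") for _ in range(4)];S=[ctrl.camera("side") for _ in range(4)]
t=np.mean(T,0).astype(np.uint8);s=np.mean(S,0).astype(np.uint8)
cv2.imwrite("pics/tm.png",t);cv2.imwrite("pics/sm.png",s)
e=lambda r:cv2.convertScaleAbs(r,alpha=1.5,beta=-20)
paste([(crop(e(t),245,192,275,224,13),0,0),(crop(e(s),268,158,304,192,11),400,0),(crop(e(s),305,218,345,263,5),400,375),(crop(e(t),180,195,225,235,5),0,420)],"pics/z1.png")
h=plane("top",365.1,237.7,.040);k=plane("top",353.9,216.5,.058);print("hub",h,"knob",k,np.linalg.norm((h-k)[:2]),np.degrees(np.arctan2(*(k-h)[1::-1])))
b=[plane("top",245-10+u/7-.5,185+v/7-.5,.052) for u,v in((93,107),(232,92),(247,229),(102,245))]
print("plate",np.round(b,4),np.mean(b,0))
print("shaft",plane("top",261.5,207,.074),tri(("top",261.5,207),("side",286,176)))
# knob contour via darkness on mat
roi=t[185:272,328:406].astype(int);m=((roi.sum(2)<110)).astype(np.uint8)
n,l,st,c=cv2.connectedComponentsWithStats(m)
print([(st[i,4],c[i]+[328,185]) for i in range(1,n) if st[i,4]>15])
```

```text
hub [ 0.47579093 -0.23516988  0.04      ] knob [ 0.53181593 -0.20530462  0.058     ] 0.06348806328916312 28.06075044975205
plate [[0.5852 0.0836 0.052 ]
 [0.5901 0.0291 0.052 ]
 [0.5354 0.0233 0.052 ]
 [0.5302 0.0797 0.052 ]] [0.56025373 0.0539471  0.052     ]
shaft [0.55983014 0.04346092 0.074     ] [0.55796142 0.04340218 0.0788186 ]
[(np.int32(68), array([354.08823529, 217.44117647]))]
```

View pics/z1.png

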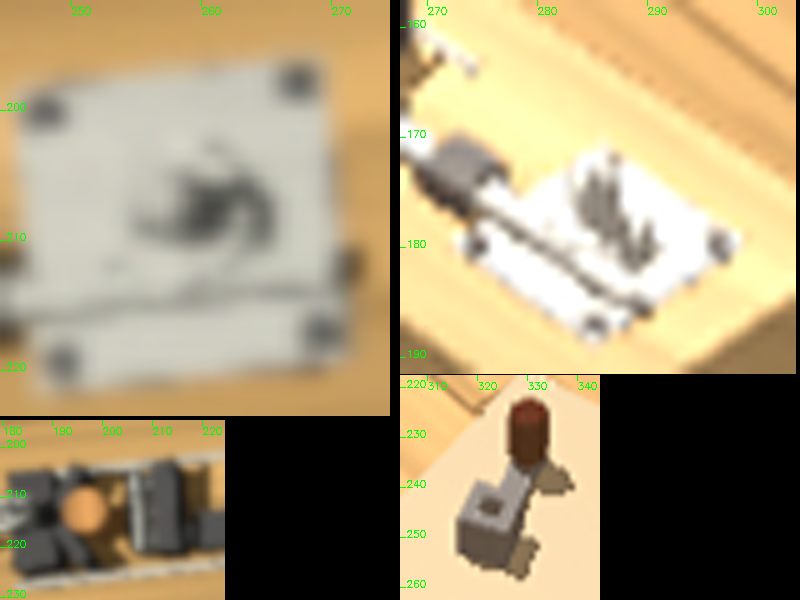

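The shaft is a pale block on a pale plate. Its shaded side and shadow show at top (260,207) and side (285,176). I'll fix it better with the stated 160 mm offset from the cork (top 196.5,212.5) and the block edges.

Run:
```python
from h import *
t=cv2.imread("pics/tm.png");s=cv2.imread("pics/sm.png")
print("hub2",tri(("top",365.1,237.7),("side",322.5,243.9)),"knob2",tri(("top",353.9,216.5),("side",330.1,224.9)))
a=np.radians(5.3);ex=np.array([np.cos(a),np.sin(a)]);ey=np.array([-np.sin(a),np.cos(a)])
roi=t[195:235,180:225].astype(int);B,G,R=roi[...,0],roi[...,1],roi[...,2]
m=((R>150)&(R-B>80)).astype(np.uint8);m[:, :8]=0
n,l,st,c=cv2.connectedComponentsWithStats(m)
for i in range(1,n):
    if st[i,4]>20: print(st[i],c[i]+[180,195])
ck=plane("top",196.5,212.5,.095);print("cork",ck, "shaft pred",ck[:2]-.16*ey)
# block edges: mask of block vs. counter is weak -> use V/jaw? print plate centre in block frame relative to cork
pc=np.array([.56025,.05395]);d=pc-ck[:2];print("plate rel cork x,y",d@ex,d@ey)
# overlay of one prediction
p=ck[:2]-.16*ey
for n,im in(("top",t),("side",s)):
    r=cv2.resize(im,None,fx=8,fy=8,interpolation=cv2.INTER_CUBIC)
    P=lambda z,h:[((proj(n,[*(p+ex*i*h+ey*j*h),z])+.5)*8).astype(int) for i,j in((1,1),(1,-1),(-1,-1),(-1,1))]
    for z,h,c in((.053,.006,(255,0,0)),(.073,.006,(0,0,255)),(.077,.004,(0,255,0))): cv2.polylines(r,[np.array(P(z,h))],True,c,1)
    u,v=[int(x) for x in proj(n,[*p,.06])*8];np.save("o.npy",0)
    cv2.imwrite(f"/tmp/{n}.png",r[v-200:v+200,u-200:u+200])
# mat corners for yaw
paste([(cv2.imread("/tmp/top.png"),0,0),(cv2.imread("/tmp/side.png"),400,0)],"pics/z2.png",800,400)
```

```text
hub2 [ 0.47653371 -0.23563847  0.03845892] knob2 [ 0.53283559 -0.20594908  0.05861248]
[15 14  5  8 29] [196.93103448 212.5862069 ]
cork [0.54418022 0.21296725 0.095     ] shaft pred [0.55895952 0.0536513 ]
plate rel cork x,y 0.0013125575699274618 -0.1598217775010399
```

View pics/z2.png

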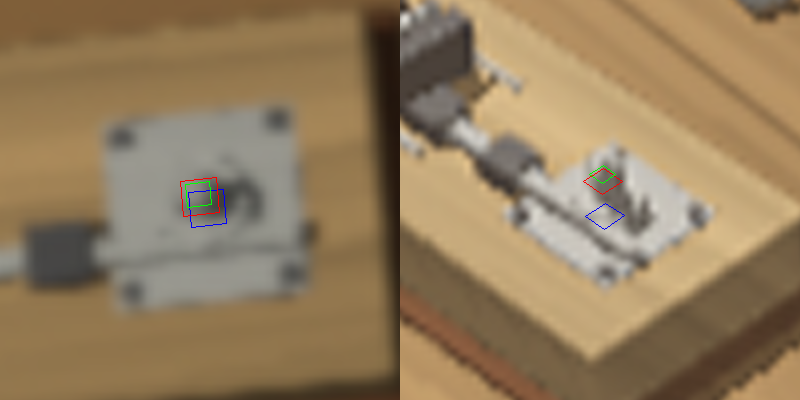

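The prediction lands on the shaft in both views, and the plate centre agrees to about 1 mm. Estimates: shaft (0.5595, 0.0538) at yaw 5.3°, hub (0.476, -0.236) at yaw 28°. First I rotate the tool.

```bash
cat >> h.py <<'E'
from scipy.spatial.transform import Rotation as Ro
def nav(x,y,z,yang=None):
    "remaining shift in tool axes (fraction of .3 m), remaining turn about tool z (fraction of pi), to TCP x,y,z with tool y along yang deg (mod 180)"
    o=ctrl.get_obs();q=o["eef_rot"];R=Ro.from_quat([q[1],q[2],q[3],q[0]]).as_matrix()
    d=R.T@(np.array([x,y,z])-o["eef_pos"])
    ya=np.degrees(np.arctan2(R[1,1],R[0,1]))
    print("t %.1f pos"%o["time_s"],np.round(o["eef_pos"],4),"yang %.1f"%ya,"tilt",np.round(R[:2,2],3),"F",np.round(o["wrist_force"],1),"M",np.round(o["torque"],2),"op %.3f g %.0f"%(o["opening"],o["grasp_force"]),"q6 %.2f"%o["q"][5])
    print("shift frac",np.round(d/.3,4), "turn frac", None if yang is None else round(-(((yang-ya+90)%180)-90)/180,4))
E
python3 -m handwheel '[[0,0,-0.0477,0,0,0,1],[0,0,-0.0477,0,0,0,1],[0,0,-0.0477,0,0,0,1],[0,0,-0.0477,0,0,0,1],[0,0,-0.0477,0,0,0,1],[0,0,-0.0477,0,0,0,1],[0,0,0,0,0,0,1],[0,0,0,0,0,0,1]]'
python3 -c "from h import *;nav(.4758,-.236,.12,118)"
```

```text
time_s: 1.3
eef_pos: [0.2317, 0.5262, 0.2423]
eef_rot: [0.0, -0.238, 0.971, -0.0]
wrist_force: [-0.4, -0.1, -0.1]
opening: 1.0
grasp_force: 0.0
t 1.3 pos [0.2317 0.5262 0.2423] yang 117.5 tilt [ 0. -0.] F [-0.4 -0.1 -0.1] M [-0.01  0.01  0.06] op 1.000 g 0 q6 -1.10
shift frac [ 0.4524 -2.6293  0.4078] turn frac -0.0027
```

```bash
python3 -m handwheel '[[0,0,0,0.028,-0.15,0,1],[0,0,0,0.028,-0.15,0,1],[0,0,0,0.028,-0.15,0,1],[0,0,0,0.028,-0.15,0,1],[0,0,0,0.028,-0.15,0,1],[0,0,0,0.028,-0.15,0,1],[0,0,0,0.028,-0.15,0,1],[0,0,0,0.028,-0.15,0,1]]'
python3 -m handwheel '[[0,0,0,0.028,-0.15,0,1],[0,0,0,0.028,-0.15,0,1],[0,0,0,0.028,-0.15,0,1],[0,0,0,0.028,-0.15,0,1],[0,0,0,0.028,-0.15,0,1],[0,0,0,0.028,-0.15,0,1],[0,0,0,0.028,-0.15,0,1],[0,0,0,0,-0.07,0,1]]'
python3 -c "from h import *;nav(.4758,-.236,.12,118)"
```

```text
time_s: 2.1
eef_pos: [0.3401, 0.1748, 0.2426]
eef_rot: [0.001, -0.238, 0.971, -0.0]
wrist_force: [0.7, -0.2, 0.4]
opening: 0.996
grasp_force: 0.0
time_s: 2.9
eef_pos: [0.4448, -0.1521, 0.2425]
eef_rot: [0.0, -0.236, 0.972, -0.001]
wrist_force: [0.1, 0.7, -0.1]
opening: 1.001
grasp_force: 0.0
t 2.9 pos [ 0.4448 -0.1521  0.2425] yang 117.3 tilt [ 0.001 -0.001] F [ 0.1  0.7 -0.1] M [-0.02 -0.01  0.  ] op 1.001 g 0 q6 -2.63
shift frac [ 0.0365 -0.2953  0.4088] turn frac -0.0036
```

```bash
python3 -m handwheel '[[0,0,-0.0036,0.006,-0.05,0.068,1],[0,0,0,0.006,-0.05,0.068,1],[0,0,0,0.006,-0.05,0.068,1],[0,0,0,0.006,-0.05,0.068,1],[0,0,0,0.006,-0.05,0.068,1],[0,0,0,0.006,-0.045,0.068,1],[0,0,0,0,0,0,1],[0,0,0,0,0,0,1]]'
python3 - <<'E'
from h import *
nav(.4758,-.236,.022,118)
t=ctrl.camera("top");s=ctrl.camera("side")
paste([(crop(t,325,180,405,265,5),0,0),(crop(s,285,190,365,275,5),400,0)],"pics/z3.png",800,430)
E
```

```text
time_s: 3.7
eef_pos: [0.4764, -0.2311, 0.1198]
eef_rot: [-0.0, -0.244, 0.97, 0.001]
wrist_force: [-0.0, 0.4, 0.2]
opening: 0.999
grasp_force: 0.0
t 3.7 pos [ 0.4764 -0.2311  0.1198] yang 118.3 tilt [-0.001  0.001] F [-0.   0.4  0.2] M [ 0.03 -0.    0.  ] op 0.999 g 0 q6 -2.74
shift frac [ 0.0093 -0.0137  0.326 ] turn frac 0.0015
```

View pics/z3.png

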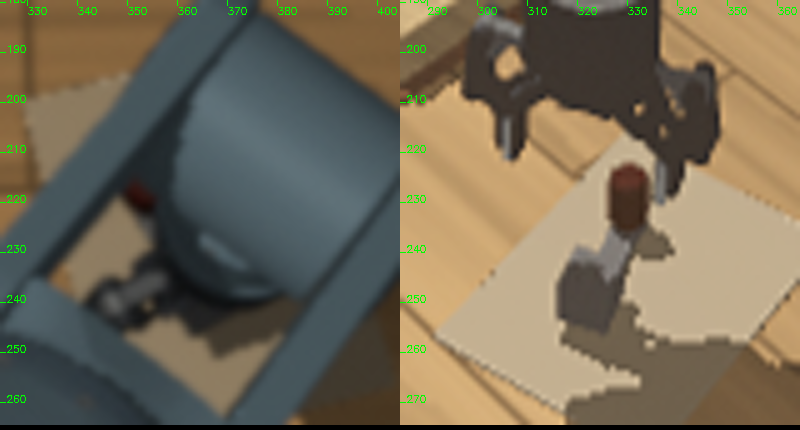

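The fingers straddle the hub at side (322,247), clear of the knob at (330,228). Next I descend and grip.

```bash
python3 -m handwheel '[[0,0,0.0015,0.009,-0.014,0.03,1],[0,0,0,0,0,0.05,1],[0,0,0,0,0,0.05,1],[0,0,0,0,0,0.05,1],[0,0,0,0,0,0.05,1],[0,0,0,0,0,0.05,1],[0,0,0,0,0,0.044,1],[0,0,0,0,0,0,1]]'
python3 -c "from h import *;nav(.4758,-.236,.022,118)"
python3 -m handwheel '[[0,0,0,0,0,0,0],[0,0,0,0,0,0,0],[0,0,0,0,0,0,0],[0,0,0,0,0,0,0],[0,0,0,0,0,0,0],[0,0,0,0,0,0,0],[0,0,0,0,0,0,0],[0,0,0,0,0,0,0]]'
python3 -c "from h import *;nav(.4758,-.236,.15,118)"
```

```text
time_s: 4.6
eef_pos: [0.475, -0.2354, 0.0206]
eef_rot: [-0.001, -0.243, 0.97, 0.001]
wrist_force: [-0.6, -0.2, 0.9]
opening: 0.998
grasp_force: 0.0
t 4.6 pos [ 0.475  -0.2354  0.0206] yang 118.1 tilt [-0.003  0.002] F [-0.6 -0.2  0.9] M [-0.04 -0.01 -0.02] op 0.998 g 0 q6 -2.75
shift frac [-0.0012 -0.003  -0.0048] turn frac 0.0007
time_s: 5.4
eef_pos: [0.4769, -0.2369, 0.0235]
eef_rot: [0.0, -0.243, 0.97, -0.001]
wrist_force: [0.0, 0.7, 6.8]
opening: 0.362
grasp_force: 60.6
t 5.4 pos [ 0.4769 -0.2369  0.0235] yang 118.1 tilt [ 0.001 -0.001] F [0.  0.7 6.8] M [0.09 0.09 0.06] op 0.362 g 61 q6 -2.75
shift frac [ 0.0017  0.0037 -0.4215] turn frac 0.0007
```

```bash
python3 -m handwheel '[[0,0,0,0,0,-0.02,0],[0,0,0,0,0,-0.05,0],[0,0,0,0,0,-0.07,0],[0,0,0,0,0,-0.07,0],[0,0,0,0,0,-0.07,0],[0,0,0,0,0,-0.07,0],[0,0,0,0,0,-0.07,0],[0,0,0,0,0,0,0]]'
python3 - <<'E'
from h import *
nav(.5595,.0538,.15,95.3)
t=ctrl.camera("top");s=ctrl.camera("side")
paste([(crop(t,320,180,400,265,5),0,0),(crop(s,280,170,360,255,5),400,0)],"pics/z4.png",800,430)
E
```

```text
time_s: 6.2
eef_pos: [0.478, -0.2376, 0.1524]
eef_rot: [0.002, -0.243, 0.97, -0.003]
wrist_force: [1.3, -0.3, -3.2]
opening: 0.364
grasp_force: 59.9
t 6.2 pos [ 0.478  -0.2376  0.1524] yang 118.1 tilt [ 0.005 -0.004] F [ 1.3 -0.3 -3.2] M [ 0.01 -0.03 -0.06] op 0.364 g 60 q6 -2.75
shift frac [-0.6977  0.7286  0.0055] turn frac 0.1269
```

View pics/z4.png

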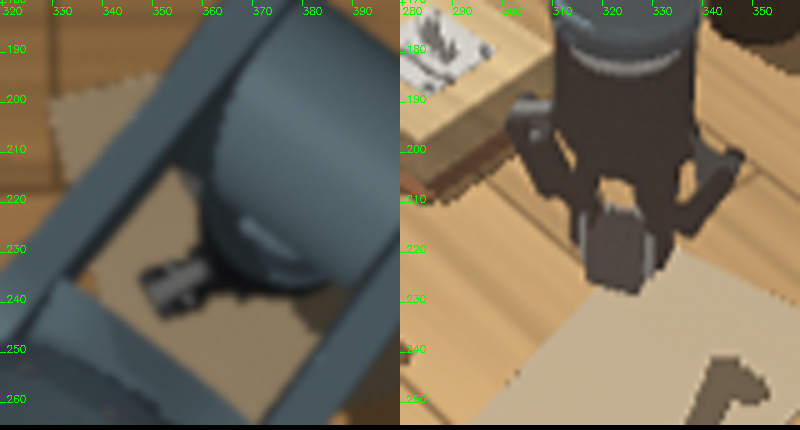

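The crank is held level, with the hub's end face visible at side (316–327, 212–228). I'll use its lower edge to check where the hub sits in the grip.

```bash
python3 -m handwheel '[[0,0,0.0423,0,0,0,0],[0,0,0.0423,0,0,0,0],[0,0,0.0423,0,0,0,0],[0,0,0,0,0,0,0],[0,0,0,0,0,0,0],[0,0,0,0,0,0,0],[0,0,0,0,0,0,0],[0,0,0,0,0,0,0]]'
python3 - <<'E'
from h import *
for z in(.131,.135):
    a=plane("side",316.5,225.5,z);b=plane("side",326.9,228.1,z);hx=np.array([np.cos(np.radians(28)),np.sin(np.radians(28))])
    d=(a+b)[:2]/2-[.478,-.2376];print(np.linalg.norm(a-b),"along x",d@hx,"along y",d@[-hx[1],hx[0]],np.degrees(np.arctan2(*(b-a)[1::-1])))
nav(.5595,.0538,.15,95.3)
E
```

```text
time_s: 7.1
eef_pos: [0.4763, -0.2364, 0.1486]
eef_rot: [-0.0, -0.047, 0.999, 0.0]
wrist_force: [0.7, -0.5, -2.1]
opening: 0.367
grasp_force: 59.8
0.031339796154426385 along x -0.013536990459130635 along y 0.0009894684358553764 -59.02620211693214
0.031206080586110622 along x -0.01689205812699848 along y -0.00021049005574409405 -59.0262021169321
t 7.1 pos [ 0.4763 -0.2364  0.1486] yang 95.3 tilt [-0.  0.] F [ 0.7 -0.5 -2.1] M [-0.01  0.05 -0.05] op 0.367 g 60 q6 -2.35
shift frac [-0.3661  0.9372 -0.0046] turn frac 0.0002
```

```bash
python3 -m handwheel '[[0,0,0,-0.026,0.067,0,0],[0,0,0,-0.052,0.134,0,0],[0,0,0,-0.06,0.154,0,0],[0,0,0,-0.06,0.154,0,0],[0,0,0,-0.06,0.154,0,0],[0,0,0,-0.054,0.134,0,0],[0,0,0,-0.036,0.092,0,0],[0,0,0,-0.018,0.048,0,0]]'
python3 -m handwheel '[[0,0,0,0,0,0.03,0],[0,0,0,0,0,0.03,0],[0,0,0,0,0,0.03,0],[0,0,0,0,0,0.02,0],[0,0,0,0,0,0,0],[0,0,0,0,0,0,0],[0,0,0,0,0,0,0],[0,0,0,0,0,0,0]]'
python3 -c "from h import *;nav(.5595,.0538,.102,95.3)"
```

```text
time_s: 7.9
eef_pos: [0.5601, 0.0563, 0.1488]
eef_rot: [0.0, -0.048, 0.999, 0.0]
wrist_force: [0.9, -1.2, -2.0]
opening: 0.362
grasp_force: 60.1
time_s: 8.7
eef_pos: [0.5602, 0.0535, 0.1162]
eef_rot: [0.0, -0.046, 0.999, -0.0]
wrist_force: [0.2, 0.1, -3.9]
opening: 0.362
grasp_force: 60.2
t 8.7 pos [0.5602 0.0535 0.1162] yang 95.3 tilt [ 0.001 -0.   ] F [ 0.2  0.1 -3.9] M [ 0.    0.04 -0.01] op 0.362 g 60 q6 -1.78
shift frac [0.0021 0.0013 0.0474] turn frac -0.0001
```

```bash
python3 -m handwheel '[[0,0,0,0.002,0.001,0.01,0],[0,0,0,0,0,0.01,0],[0,0,0,0,0,0.01,0],[0,0,0,0,0,0.01,0],[0,0,0,0,0,0.01,0],[0,0,0,0,0,0.01,0],[0,0,0,0,0,0.005,0],[0,0,0,0,0,0,0]]'
python3 -c "from h import *;nav(.5595,.0538,.08,95.3)"
```

```text
time_s: 9.5
eef_pos: [0.5615, 0.0545, 0.1]
eef_rot: [0.003, -0.046, 0.999, 0.0]
wrist_force: [-5.6, 3.1, 19.9]
opening: 0.366
grasp_force: 63.3
t 9.5 pos [0.5615 0.0545 0.1   ] yang 95.3 tilt [0.005 0.001] F [-5.6  3.1 19.9] M [ 0.72  1.01 -0.09] op 0.366 g 63 q6 -1.78
shift frac [ 0.0074 -0.0018  0.0666] turn frac -0.0
```

```bash
python3 -m handwheel '[[0,0,0,0.002,0.0015,0,0],[0,0,0,0.002,0.0015,0,0],[0,0,0,0,0,0,0],[0,0,0,0,0,0,0],[0,0,0,0,0,0.003,0],[0,0,0,0,0,0.003,0],[0,0,0,0,0,0,0],[0,0,0,0,0,0,0]]'
python3 -c "from h import *;nav(.5595,.0538,.08,95.3)"
```

```text
time_s: 10.3
eef_pos: [0.5613, 0.0549, 0.0968]
eef_rot: [0.004, -0.046, 0.999, -0.0]
wrist_force: [5.2, 2.7, 5.4]
opening: 0.363
grasp_force: 61.9
t 10.3 pos [0.5613 0.0549 0.0968] yang 95.3 tilt [0.008 0.   ] F [5.2 2.7 5.4] M [ 0.33 -0.83 -0.19] op 0.363 g 62 q6 -1.78
shift frac [ 0.0068 -0.0031  0.0561] turn frac -0.0003
```

```bash
python3 -m handwheel '[[0,0,0,-0.003,0.001,0.004,0],[0,0,0,0,0,0.006,0],[0,0,0,0,0,0.006,0],[0,0,0,0,0,0.006,0],[0,0,0,0,0,0.006,0],[0,0,0,0,0,0.006,0],[0,0,0,0,0,0,0],[0,0,0,0,0,0,0]]'
python3 -c "from h import *;nav(.5595,.0538,.076,95.3)"
```

```text
time_s: 11.1
eef_pos: [0.5625, 0.0551, 0.0919]
eef_rot: [0.004, -0.046, 0.999, -0.0]
wrist_force: [-15.3, 1.8, 48.4]
opening: 0.366
grasp_force: 68.2
t 11.1 pos [0.5625 0.0551 0.0919] yang 95.3 tilt [ 0.008 -0.001] F [-15.3   1.8  48.4] M [ 0.44  2.75 -0.34] op 0.366 g 68 q6 -1.78
shift frac [ 0.0108 -0.0034  0.0529] turn frac -0.0001
```

```bash
python3 -m handwheel '[[0,0,0,0.003,0,-0.01,0],[0,0,0,0.002,0,-0.005,0],[0,0,0,0,0,0,0],[0,0,0,0,0,0,0],[0,0,0,0,0,0,0],[0,0,0,0,0,0,0],[0,0,0,0,0,0,0],[0,0,0,0,0,0,0]]'
python3 -c "from h import *;nav(.5595,.0538,.076,95.3)"
```

```text
time_s: 11.9
eef_pos: [0.562, 0.0551, 0.0923]
eef_rot: [0.005, -0.046, 0.999, -0.0]
wrist_force: [6.0, 3.4, 10.0]
opening: 0.362
grasp_force: 63.2
t 11.9 pos [0.562  0.0551 0.0923] yang 95.2 tilt [0.011 0.   ] F [ 6.   3.4 10. ] M [ 0.49 -0.8  -0.34] op 0.362 g 63 q6 -1.78
shift frac [ 0.0092 -0.0036  0.0544] turn frac -0.0004
```

```bash
python3 -m handwheel '[[0,0,0,-0.004,0,0,0],[0,0,0,-0.004,0,0,0],[0,0,0,-0.004,0,0,0],[0,0,0,0,0,0,0],[0,0,0,0,0,0,0],[0,0,0,0,0,0,0],[0,0,0,0,0,0,0],[0,0,0,0,0,0,0]]'
python3 -c "from h import *;nav(.5595,.0538,.076,95.3)"
```

```text
time_s: 12.7
eef_pos: [0.5624, 0.0552, 0.0922]
eef_rot: [0.002, -0.046, 0.999, -0.0]
wrist_force: [-7.7, 0.7, 21.9]
opening: 0.363
grasp_force: 65.0
t 12.7 pos [0.5624 0.0552 0.0922] yang 95.3 tilt [ 0.003 -0.   ] F [-7.7  0.7 21.9] M [ 0.07  1.43 -0.28] op 0.363 g 65 q6 -1.77
shift frac [ 0.0102 -0.0036  0.0539] turn frac -0.0002
```

Resistance is unclear here, so I'll look.

Run:
```python
from h import *
t=np.mean([ctrl.camera("top") for _ in range(2)],0).astype(np.uint8);s=np.mean([ctrl.camera("side") for _ in range(2)],0).astype(np.uint8)
s=cv2.convertScaleAbs(s,alpha=1.5,beta=0)
paste([(crop(t,230,180,285,230,5),0,0),(crop(s,250,135,325,207,7),275,0)],"pics/z5.png",800,504)
```

```text
(no output)
```

View pics/z5.png

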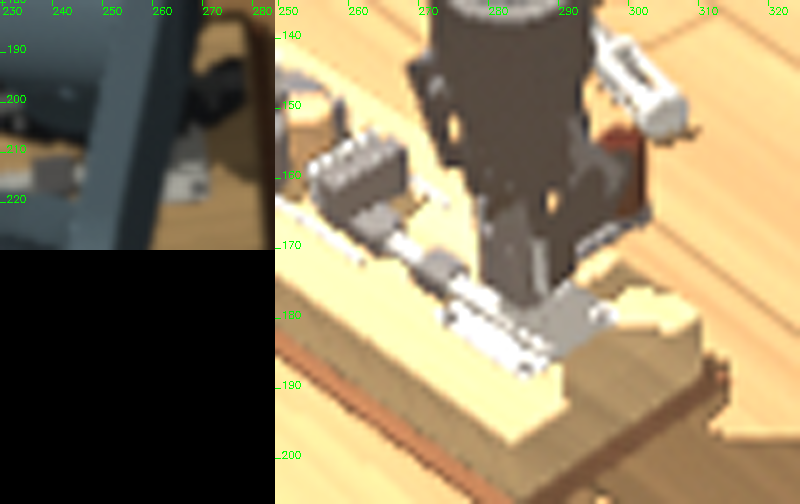

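The hub's lower corner is at about side (286,178.5), the arm runs to the right, and the knob bottom is at about (302,165.5). I'll check those against projections for a few underside heights.

```bash
python3 - <<'E'
from h import *
a=np.radians(5.3);ex=np.array([np.cos(a),np.sin(a)]);ey=np.array([-np.sin(a),np.cos(a)]);c=np.array([.5622,.0552])
f=lambda x,y,z:np.round(proj("side",[*(c+ex*x+ey*y),z]),1)
for U in(.056,.064,.072,.080):
    print(U,"near corner",f(-.016,-.016,U),"-x+y corner",f(-.016,.016,U),"+x-y",f(.016,-.016,U),"arm end low edge",f(.076,-.009,U),"knob bottom c",f(.067,0,U+.01),"knob top",f(.067,0,U+.054))
E
python3 -c "from h import *;nav(.5595,.0538,.076,95.3)"
```

```text
0.056 near corner [285.2 183. ] -x+y corner [278.9 178.7] +x-y [292.  178.6] arm end low edge [302.8 169.5] knob bottom c [299.2 167.4] knob top [298.9 157.7]
0.064 near corner [285.1 181.3] -x+y corner [278.8 176.9] +x-y [291.9 176.8] arm end low edge [302.8 167.8] knob bottom c [299.1 165.7] knob top [298.9 155.9]
0.072 near corner [285.  179.6] -x+y corner [278.6 175.2] +x-y [291.8 175.1] arm end low edge [302.8 166.1] knob bottom c [299.1 163.9] knob top [298.8 154.1]
0.08 near corner [284.9 177.8] -x+y corner [278.5 173.4] +x-y [291.7 173.4] arm end low edge [302.7 164.3] knob bottom c [299.  162.2] knob top [298.8 152.3]
t 12.9 pos [0.5624 0.0552 0.0922] yang 95.3 tilt [ 0.003 -0.   ] F [-7.7  1.2 21.7] M [ 0.13  1.39 -0.37] op 0.362 g 65 q6 -1.77
shift frac [ 0.0102 -0.0036  0.0538] turn frac -0.0002
```

The crank is level with its underside at about 0.075, so only the bevel is engaged. The shaft centre is confirmed in x and y, and Mz is negative, so I'll turn clockwise under light pressure to find the flats.

```bash
python3 -m handwheel '[[0,0,0.006,0.003,0,0,0],[0,0,0.006,0,0,0,0],[0,0,0.006,0,0,0,0],[0,0,0.006,0,0,0,0],[0,0,0.006,0,0,0,0],[0,0,0.006,0,0,0,0],[0,0,0,0,0,0,0],[0,0,0,0,0,0,0]]'
python3 -c "from h import *;nav(.562,.0552,.076,95.3)"
```

```text
time_s: 13.7
eef_pos: [0.5622, 0.055, 0.092]
eef_rot: [0.002, 0.01, 1.0, -0.0]
wrist_force: [-4.9, 0.4, 18.2]
opening: 0.364
grasp_force: 64.4
t 13.7 pos [0.5622 0.055  0.092 ] yang 88.8 tilt [ 0.005 -0.001] F [-4.9  0.4 18.2] M [ 0.1   0.79 -0.13] op 0.364 g 64 q6 -1.66
shift frac [0.001  0.0008 0.0535] turn frac -0.0361
```

```bash
python3 -m handwheel '[[0,0,0.006,0,0,0.004,0],[0,0,0.006,0,0,0,0],[0,0,0.006,0,0,0,0],[0,0,0.006,0,0,0,0],[0,0,0.006,0,0,0,0],[0,0,0.006,0,0,0,0],[0,0,0,0,0,0,0],[0,0,0,0,0,0,0]]'
python3 -c "from h import *;nav(.562,.0552,.076,95.3)"
python3 -m handwheel '[[0,0,0.006,0,0,0,0],[0,0,0.006,0,0,0,0],[0,0,0.006,0,0,0,0],[0,0,0.006,0,0,0,0],[0,0,0.006,0,0,0,0],[0,0,0.006,0,0,0,0],[0,0,0,0,0,0,0],[0,0,0,0,0,0,0]]'
python3 -c "from h import *;nav(.562,.0552,.076,95.3)"
```

```text
time_s: 14.5
eef_pos: [0.5621, 0.0548, 0.0899]
eef_rot: [0.002, 0.067, 0.998, -0.0]
wrist_force: [-1.0, -0.4, 11.0]
opening: 0.362
grasp_force: 63.4
t 14.5 pos [0.5621 0.0548 0.0899] yang 82.3 tilt [ 0.005 -0.001] F [-1.  -0.4 11. ] M [-0.06  0.26 -0.1 ] op 0.362 g 63 q6 -1.55
shift frac [0.0007 0.0011 0.0464] turn frac -0.0721
time_s: 15.3
eef_pos: [0.5616, 0.055, 0.088]
eef_rot: [0.002, 0.124, 0.992, 0.0]
wrist_force: [5.6, -0.5, -0.6]
opening: 0.364
grasp_force: 62.1
t 15.3 pos [0.5616 0.055  0.088 ] yang 75.8 tilt [ 0.004 -0.   ] F [ 5.6 -0.5 -0.6] M [-0.01 -1.    0.  ] op 0.364 g 62 q6 -1.44
shift frac [-0.001  0.001  0.04 ] turn frac -0.1083
```

The fit is dropping in as it turns, so I'll press on.

```bash
python3 -m handwheel '[[0,0,0,-0.003,0.001,0.006,0],[0,0,0,0,0,0.006,0],[0,0,0,0,0,0.006,0],[0,0,0,0,0,0.006,0],[0,0,0,0,0,0,0],[0,0,0,0,0,0,0],[0,0,0,0,0,0,0],[0,0,0,0,0,0,0]]'
python3 -c "from h import *;nav(.562,.0552,.076,75.8)"
```

```text
time_s: 16.1
eef_pos: [0.5617, 0.0549, 0.0813]
eef_rot: [0.001, 0.123, 0.992, -0.0]
wrist_force: [1.0, -1.2, 8.3]
opening: 0.362
grasp_force: 63.1
t 16.1 pos [0.5617 0.0549 0.0813] yang 75.8 tilt [ 0.002 -0.001] F [ 1.  -1.2  8.3] M [-0.2  -0.33  0.03] op 0.362 g 63 q6 -1.44
shift frac [-0.0008  0.0011  0.0177] turn frac 0.0002
```

```bash
python3 -m handwheel '[[0,0,0,0,0,0.006,0],[0,0,0,0,0,0.006,0],[0,0,0,0,0,0.006,0],[0,0,0,0,0,0.006,0],[0,0,0,0,0,0,0],[0,0,0,0,0,0,0],[0,0,0,0,0,0,0],[0,0,0,0,0,0,0]]'
python3 -c "from h import *;nav(.562,.0552,.076,75.8)"
```

```text
time_s: 16.9
eef_pos: [0.5621, 0.055, 0.0808]
eef_rot: [0.001, 0.123, 0.992, -0.001]
wrist_force: [-24.2, -1.3, 61.3]
opening: 0.363
grasp_force: 70.2
t 16.9 pos [0.5621 0.055  0.0808] yang 75.9 tilt [ 0.001 -0.001] F [-24.2  -1.3  61.3] M [-0.21  3.94 -0.06] op 0.363 g 70 q6 -1.44
shift frac [0.0004 0.0007 0.016 ] turn frac 0.0006
```

A hard stop at 61 N. I'll relax and check whether it's seated.

```bash
python3 -m handwheel '[[0,0,0,0,0,-0.006,0],[0,0,0,0,0,-0.006,0],[0,0,0,0,0,-0.006,0],[0,0,0,0,0,-0.006,0],[0,0,0,0,0,0,0],[0,0,0,0,0,0,0],[0,0,0,0,0,0,0],[0,0,0,0,0,0,0]]'
python3 - <<'E'
from h import *
nav(.562,.0552,.076,75.8)
s=np.mean([ctrl.camera("side") for _ in range(2)],0).astype(np.uint8)
cv2.imwrite("pics/s6.png",s)
s=cv2.convertScaleAbs(s,alpha=1.6,beta=10)
paste([(crop(s,265,145,315,195,11),0,0)],"pics/z6.png",550,550)
a=np.radians(-14.2);ex=np.array([np.cos(a),np.sin(a)]);ey=np.array([-np.sin(a),np.cos(a)]);c=np.array([.562,.055])
f=lambda x,y,z:np.round(proj("side",[*(c+ex*x+ey*y),z]),1)
for U in(.052,.058,.064,.07):
    print(U,"near corner",f(-.016,-.016,U),"-x+y corner",f(-.016,.016,U),"arm end low edge",f(.076,-.009,U),"knob top",f(.067,0,U+.054))
print("shoulder centre z.053",np.round(proj("side",[.562,.055,.053]),1),"front rim", np.round(proj("side",[.562-.0107,.055-.012,.053]),1))
E
```

```text
time_s: 17.7
eef_pos: [0.5617, 0.055, 0.0813]
eef_rot: [0.001, 0.123, 0.992, -0.0]
wrist_force: [0.6, -2.4, 9.8]
opening: 0.367
grasp_force: 63.1
t 17.7 pos [0.5617 0.055  0.0813] yang 75.8 tilt [ 0.001 -0.   ] F [ 0.6 -2.4  9.8] M [-0.26 -0.22  0.  ] op 0.367 g 63 q6 -1.44
shift frac [-0.0008  0.0011  0.0175] turn frac 0.0002
0.052 near corner [283.1 183.7] -x+y corner [279.4 178.1] arm end low edge [306.3 174.7] knob top [302.7 162.1]
0.058 near corner [283.  182.4] -x+y corner [279.3 176.8] arm end low edge [306.3 173.4] knob top [302.7 160.7]
0.064 near corner [282.9 181.1] -x+y corner [279.2 175.5] arm end low edge [306.3 172.1] knob top [302.6 159.4]
0.07 near corner [282.8 179.8] -x+y corner [279.1 174.2] arm end low edge [306.3 170.8] knob top [302.6 158. ]
shoulder centre z.053 [285.5 179.3] front rim [285.1 182.4]
```

View pics/z6.png

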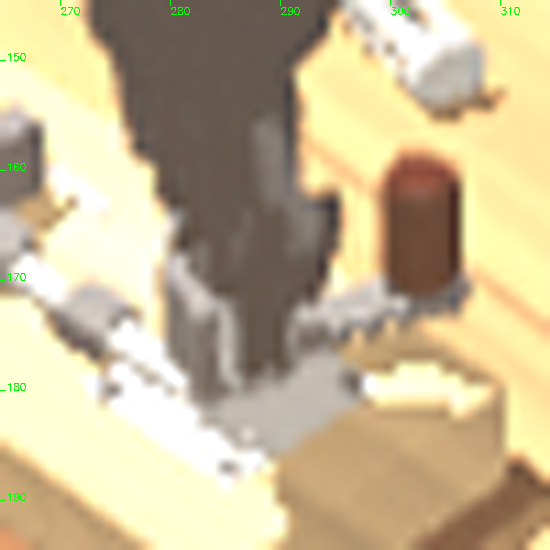

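The knob top at (302.9,160.1) and hub corner at (283.4,181.1) put the underside at about 0.0635, with the crank level. I'll check that this is the shoulder by pressing while wiggling the yaw.

```bash
python3 -m handwheel '[[0,0,0.01,0.003,0,0.006,0],[0,0,0.01,0.002,0,0.006,0],[0,0,-0.01,0,0,0.003,0],[0,0,-0.015,0,0,0,0],[0,0,-0.015,0,0,0,0],[0,0,0,0,0,0,0],[0,0,0,0,0,0,0],[0,0,0,0,0,0,0]]'
python3 -c "from h import *;nav(.562,.0552,.076,75.8)"
python3 -m handwheel '[[0,0,0.01,0,0,0,0],[0,0,0.01,0,0,0,0],[0,0,0.01,0,0,0,0],[0,0,0.01,0,0,0,0],[0,0,0,0,0,0,0],[0,0,0,0,0,0,0],[0,0,0,0,0,0,0],[0,0,0,0,0,0,0]]'
python3 -c "from h import *;nav(.562,.0552,.076,75.8)"
```

```text
time_s: 18.6
eef_pos: [0.5623, 0.055, 0.081]
eef_rot: [0.003, 0.092, 0.996, -0.001]
wrist_force: [-7.7, -2.3, 37.0]
opening: 0.363
grasp_force: 66.7
t 18.6 pos [0.5623 0.055  0.081 ] yang 79.5 tilt [ 0.006 -0.002] F [-7.7 -2.3 37. ] M [-0.4   1.09  0.02] op 0.363 g 67 q6 -1.50
shift frac [0.0011 0.0006 0.0166] turn frac 0.0204
time_s: 19.4
eef_pos: [0.5626, 0.0549, 0.081]
eef_rot: [0.003, 0.154, 0.988, -0.0]
wrist_force: [-5.8, -1.5, 35.5]
opening: 0.363
grasp_force: 66.6
t 19.4 pos [0.5626 0.0549 0.081 ] yang 72.3 tilt [ 0.006 -0.002] F [-5.8 -1.5 35.5] M [-0.43  0.86  0.16] op 0.363 g 67 q6 -1.37
shift frac [0.0024 0.0003 0.0166] turn frac -0.0195
```

The height stays constant at 0.081 over ±3.6° of play while pressed, so it's seated on the shoulder. I'll release, rise, and move 67 mm outward to the knob with the same yaw.

```bash
python3 -m handwheel '[[0,0,0,-0.003,0,-0.006,0],[0,0,0,0,0,-0.006,0],[0,0,0,0,0,0,0],[0,0,0,0,0,0,0.6],[0,0,0,0,0,0,0.6],[0,0,0,0,0,0,0.6],[0,0,0,0,0,0,0.6],[0,0,0,0,0,0,0.6]]'
python3 -m handwheel '[[0,0,0,0,0,-0.05,0.6],[0,0,0,0,0,-0.07,0.6],[0,0,0,0,0,-0.07,0.6],[0,0,0,0,0,-0.05,0.6],[0,0,0,-0.08,0,0,0.6],[0,0,0,-0.08,0,0,0.6],[0,0,0,-0.06,0,0,0.6],[0,0,0,0,0,0,0.6]]'
python3 - <<'E'
from h import *
s=np.mean([ctrl.camera("side") for _ in range(2)],0).astype(np.uint8);cv2.imwrite("pics/s7.png",s)
B,G,R=[s[...,i].astype(int) for i in range(3)]
m=((R>1.5*G)&(R<160)&(R>30)).astype(np.uint8);m[:145]=0;m[200:]=0;m[:,:285]=0;m[:,325:]=0
n,l,st,c=cv2.connectedComponentsWithStats(m);print([(st[i].tolist(),c[i].round(1).tolist()) for i in range(1,n) if st[i,4]>15])
for a in(-10,-14,-18,-22):
    r=np.radians(a);print(a,np.round(proj("side",[.562+.067*np.cos(r),.055+.067*np.sin(r),.0625+.032]),1))
nav(.562+.067*np.cos(np.radians(-17.7)),.055+.067*np.sin(np.radians(-17.7)),.092,72.3)
E
```

```text
time_s: 20.2
eef_pos: [0.5598, 0.0554, 0.0789]
eef_rot: [-0.001, 0.154, 0.988, -0.0]
wrist_force: [-0.6, 0.2, -0.1]
opening: 0.601
grasp_force: 0.0
time_s: 21.0
eef_pos: [0.6249, 0.0343, 0.1523]
eef_rot: [0.001, 0.155, 0.988, -0.0]
wrist_force: [0.1, -0.4, 0.6]
opening: 0.601
grasp_force: 0.0
[([301, 160, 6, 6, 22], [303.2, 162.3])]
-10 [302.1 163.8]
-14 [302.7 164.6]
-18 [303.3 165.4]
-22 [303.7 166.2]
t 21.1 pos [0.6227 0.0353 0.1514] yang 72.2 tilt [-0.001  0.   ] F [-1.2 -0.3  0.1] M [-0.06  0.03  0.02] op 0.604 g 0 q6 -1.39
shift frac [-0.0109  0.0011  0.1981] turn frac -0.0004
```

```bash
python3 -m handwheel '[[0,0,0,-0.011,0.001,0.04,0.6],[0,0,0,0,0,0.06,0.6],[0,0,0,0,0,0.06,0.6],[0,0,0,0,0,0.038,0.6],[0,0,0,0,0,0,0.6],[0,0,0,0,0,0,0.6],[0,0,0,0,0,0,0.6],[0,0,0,0,0,0,0.6]]'
python3 -c "from h import *;nav(.6258,.0346,.092,72.3)"
python3 -m handwheel '[[0,0,0,0,0,0,0],[0,0,0,0,0,0,0],[0,0,0,0,0,0,0],[0,0,0,0,0,0,0],[0,0,0,0,0,0,0],[0,0,0,0,0,0,0],[0,0,0,0,0,0,0],[0,0,0,0,0,0,0]]'
python3 -c "from h import *;nav(.6258,.0346,.092,72.3)"
```

```text
time_s: 21.9
eef_pos: [0.6271, 0.0344, 0.0931]
eef_rot: [0.001, 0.154, 0.988, 0.0]
wrist_force: [-0.1, 1.4, 0.7]
opening: 0.6
grasp_force: 0.0
t 21.9 pos [0.6271 0.0344 0.0931] yang 72.3 tilt [ 0.002 -0.   ] F [-0.1  1.4  0.7] M [ 0.02 -0.02  0.02] op 0.600 g 0 q6 -1.39
shift frac [ 0.0042 -0.0008  0.0036] turn frac -0.0003
time_s: 22.7
eef_pos: [0.6268, 0.0344, 0.0923]
eef_rot: [0.0, 0.154, 0.988, 0.0]
wrist_force: [1.9, -0.0, 3.1]
opening: 0.292
grasp_force: 58.7
t 22.7 pos [0.6268 0.0344 0.0923] yang 72.2 tilt [ 0.001 -0.   ] F [ 1.9 -0.   3.1] M [ 0.06 -0.12 -0.02] op 0.292 g 59 q6 -1.39
shift frac [ 0.0033 -0.0004  0.0012] turn frac -0.0003
```

Knob gripped. I'll add a helper that reports crank angle, radius and tangential push, then start turning.

```bash
cat >> h.py <<'E'
def knob():
    o=ctrl.get_obs();d=o["eef_pos"][:2]-[.5618,.055];r=np.hypot(*d);a=np.arctan2(d[1],d[0]);q=o["eef_rot"]
    y=Ro.from_quat([q[1],q[2],q[3],q[0]]).as_matrix()[:2,1]
    t=np.array([np.sin(a),-np.cos(a)]);F=o["wrist_force"];
    print("t %.1f ang %.1f tool %.1f r %.1f z %.1f push %.1f radial %.1f Fz %.1f Mz %.2f"%(o["time_s"],np.degrees(a),np.degrees(np.arctan2(y[1],y[0]))-90,r*1e3,o["eef_pos"][2]*1e3,-F[:2]@t,F[:2]@d/r,F[2],o["torque"][2]))
E
python3 -c "from h import *;knob()"
python3 -m handwheel '[[0,0,0.0222,0.0005,-0.0156,0,0],[0,0,0.0222,0.0005,-0.0156,0,0],[0,0,0.0222,0.0005,-0.0156,0,0],[0,0,0.0222,0.0005,-0.0156,0,0],[0,0,0.0222,0.0005,-0.0156,0,0],[0,0,0.0222,0.0005,-0.0156,0,0],[0,0,0,0,0,0,0],[0,0,0,0,0,0,0]]'
python3 -c "from h import *;knob()"
```

```text
t 22.7 ang -17.6 tool -17.8 r 68.2 z 92.3 push 0.5 radial 1.9 Fz 3.1 Mz -0.02
time_s: 23.5
eef_pos: [0.6136, 0.0108, 0.0926]
eef_rot: [0.001, 0.356, 0.935, 0.001]
wrist_force: [3.5, 3.2, 3.1]
opening: 0.291
grasp_force: 58.9
t 23.5 ang -40.5 tool -41.7 r 68.1 z 92.6 push 4.8 radial 0.6 Fz 3.1 Mz -0.02
```

Free push reads 4.8 N and the circle tracks well. Continuing.

```bash
python3 -m handwheel '[[0,0,0.0167,0.0003,-0.0117,0,0],[0,0,0.0167,0.0003,-0.0117,0,0],[0,0,0.0167,0.0003,-0.0117,0,0],[0,0,0.0167,0.0003,-0.0117,0,0],[0,0,0.0167,0.0003,-0.0117,0,0],[0,0,0.0167,0.0003,-0.0117,0,0],[0,0,0,0,0,0,0],[0,0,0,0,0,0,0]]'
python3 -c "from h import *;knob()"
```

```text
time_s: 24.3
eef_pos: [0.5977, -0.0031, 0.0927]
eef_rot: [0.001, 0.498, 0.867, 0.001]
wrist_force: [4.7, 1.9, 2.0]
opening: 0.287
grasp_force: 58.8
t 24.3 ang -58.3 tool -59.7 r 68.3 z 92.7 push 5.0 radial 0.8 Fz 2.0 Mz 0.00
```

```bash
python3 -m handwheel '[[0,0,0.0111,0.0002,-0.0078,0,0],[0,0,0.0111,0.0002,-0.0078,0,0],[0,0,0.0111,0.0002,-0.0078,0,0],[0,0,0.0111,0.0002,-0.0078,0,0],[0,0,0.0111,0.0002,-0.0078,0,0],[0,0,0,0,0,0,0],[0,0,0,0,0,0,0],[0,0,0,0,0,0,0]]'
python3 -c "from h import *;knob()"
```

```text
time_s: 25.1
eef_pos: [0.5874, -0.0084, 0.0928]
eef_rot: [0.002, 0.571, 0.821, 0.001]
wrist_force: [5.9, -0.6, 2.0]
opening: 0.287
grasp_force: 58.7
t 25.1 ang -68.0 tool -69.7 r 68.4 z 92.8 push 5.2 radial 2.8 Fz 2.0 Mz -0.04
```

```bash
python3 -m handwheel '[[0,0,0.0111,0.0004,-0.0078,0,0],[0,0,0.0111,0.0004,-0.0078,0,0],[0,0,0.0111,0.0004,-0.0078,0,0],[0,0,0.0111,0.0004,-0.0078,0,0],[0,0,0.0111,0.0004,-0.0078,0,0],[0,0,0,0,0,0,0],[0,0,0,0,0,0,0],[0,0,0,0,0,0,0]]'
python3 -c "from h import *;knob()"
```

```text
time_s: 25.9
eef_pos: [0.5764, -0.012, 0.0929]
eef_rot: [0.002, 0.641, 0.768, 0.001]
wrist_force: [6.3, -3.0, 2.1]
opening: 0.284
grasp_force: 58.7
t 25.9 ang -77.7 tool -79.7 r 68.5 z 92.9 push 5.5 radial 4.3 Fz 2.1 Mz 0.02
```

```bash
python3 -m handwheel '[[0,0,0.0111,0.0004,-0.0078,0,0],[0,0,0.0111,0.0004,-0.0078,0,0],[0,0,0.0111,0.0004,-0.0078,0,0],[0,0,0.0111,0.0004,-0.0078,0,0],[0,0,0,0,0,0,0],[0,0,0,0,0,0,0],[0,0,0,0,0,0,0],[0,0,0,0,0,0,0]]'
python3 -c "from h import *;knob()"
```

```text
time_s: 26.7
eef_pos: [0.5672, -0.0133, 0.093]
eef_rot: [0.003, 0.693, 0.721, 0.0]
wrist_force: [6.7, -5.3, 2.1]
opening: 0.289
grasp_force: 58.7
t 26.7 ang -85.5 tool -87.7 r 68.5 z 93.0 push 6.3 radial 5.8 Fz 2.1 Mz -0.01
```

```bash
python3 -m handwheel '[[0,0,0.0111,-0.002,-0.0078,0,0],[0,0,0.0111,-0.001,-0.0078,0,0],[0,0,0,0,0,0,0],[0,0,0,0,0,0,0],[0,0,0,0,0,0,0],[0,0,0,0,0,0,0],[0,0,0,0,0,0,0],[0,0,0,0,0,0,0]]'
python3 -c "from h import *;knob()"
```

```text
time_s: 27.5
eef_pos: [0.5625, -0.0138, 0.0929]
eef_rot: [0.003, 0.717, 0.697, 0.001]
wrist_force: [5.7, -3.3, 2.0]
opening: 0.288
grasp_force: 58.8
t 27.5 ang -89.4 tool -91.7 r 68.8 z 92.9 push 5.7 radial 3.4 Fz 2.0 Mz -0.04
```

```bash
python3 -m handwheel '[[0,0,0.0111,-0.0015,-0.0078,0,0],[0,0,0.0111,-0.0005,-0.0078,0,0],[0,0,0,0,0,0,0],[0,0,0,0,0,0,0],[0,0,0,0,0,0,0],[0,0,0,0,0,0,0],[0,0,0,0,0,0,0],[0,0,0,0,0,0,0]]'
python3 -c "from h import *;knob()"
```

```text
time_s: 28.3
eef_pos: [0.5579, -0.0138, 0.0929]
eef_rot: [0.002, 0.741, 0.671, 0.001]
wrist_force: [6.8, -2.6, 1.9]
opening: 0.283
grasp_force: 58.8
t 28.3 ang -93.2 tool -95.7 r 68.9 z 92.9 push 6.9 radial 2.2 Fz 1.9 Mz -0.05
```

```bash
python3 -m handwheel '[[0,0,0.0111,-0.001,-0.0078,0,0],[0,0,0.0111,-0.0005,-0.0078,0,0],[0,0,0,0,0,0,0],[0,0,0,0,0,0,0],[0,0,0,0,0,0,0],[0,0,0,0,0,0,0],[0,0,0,0,0,0,0],[0,0,0,0,0,0,0]]'
python3 -c "from h import *;knob()"
```

```text
time_s: 29.1
eef_pos: [0.5534, -0.0136, 0.0929]
eef_rot: [0.002, 0.764, 0.645, 0.002]
wrist_force: [8.2, -1.2, 1.3]
opening: 0.289
grasp_force: 58.8
t 29.1 ang -97.0 tool -99.7 r 69.1 z 92.9 push 8.3 radial 0.2 Fz 1.3 Mz 0.03
```

Run:
```python
from h import *
import time
for i in range(4): ctrl.camera("side");knob()
```

```text
t 29.1 ang -97.0 tool -99.7 r 69.1 z 93.0 push 7.5 radial 0.4 Fz 0.9 Mz -0.02
t 29.2 ang -97.0 tool -99.7 r 69.1 z 93.0 push 8.1 radial -0.2 Fz -0.4 Mz -0.01
t 29.2 ang -97.0 tool -99.7 r 69.1 z 93.0 push 8.7 radial 0.7 Fz 1.5 Mz -0.05
t 29.3 ang -97.0 tool -99.7 r 69.1 z 93.0 push 8.1 radial 0.4 Fz 0.2 Mz -0.03
```

Averaged push is 8.1 N, climbing 1.3 N per step, against a free push of about 4.9 N. One more step should give about +4.5 N.

```bash
python3 -m handwheel '[[0,0,0.0111,0,-0.0078,0,0],[0,0,0.0111,0.0002,-0.0078,0,0],[0,0,0,0,0,0,0],[0,0,0,0,0,0,0],[0,0,0,0,0,0,0],[0,0,0,0,0,0,0],[0,0,0,0,0,0,0],[0,0,0,0,0,0,0]]'
python3 - <<'E'
from h import *
for i in range(6): knob();ctrl.camera("side")
E
```

```text
time_s: 30.1
eef_pos: [0.5491, -0.0129, 0.0931]
eef_rot: [0.003, 0.786, 0.618, 0.002]
wrist_force: [8.8, -1.8, 1.0]
opening: 0.284
grasp_force: 58.8
t 30.1 ang -100.6 tool -103.7 r 69.1 z 93.1 push 9.0 radial 0.2 Fz 1.0 Mz -0.01
t 30.1 ang -100.6 tool -103.7 r 69.1 z 93.1 push 8.6 radial 0.2 Fz 0.5 Mz -0.02
t 30.2 ang -100.6 tool -103.7 r 69.1 z 93.0 push 7.7 radial 1.4 Fz 0.1 Mz 0.01
t 30.2 ang -100.6 tool -103.7 r 69.1 z 93.0 push 9.0 radial 0.4 Fz 0.5 Mz 0.02
t 30.3 ang -100.6 tool -103.7 r 69.1 z 93.0 push 9.2 radial 1.2 Fz 0.5 Mz -0.05
t 30.4 ang -100.6 tool -103.7 r 69.1 z 93.0 push 8.8 radial -0.0 Fz 0.3 Mz -0.00
```

```bash
python3 -m handwheel '[[0,0,0.0111,0,-0.0078,0,0],[0,0,0,0,0,0,0],[0,0,0,0,0,0,0],[0,0,0,0,0,0,0],[0,0,0,0,0,0,0],[0,0,0,0,0,0,0],[0,0,0,0,0,0,0],[0,0,0,0,0,0,0]]'
python3 - <<'E'
from h import *
for i in range(6): knob();ctrl.camera("side")
E
```

```text
time_s: 31.2
eef_pos: [0.547, -0.0126, 0.0931]
eef_rot: [0.003, 0.797, 0.604, 0.002]
wrist_force: [8.6, -3.1, -0.1]
opening: 0.291
grasp_force: 58.8
t 31.2 ang -102.4 tool -105.7 r 69.2 z 93.1 push 9.1 radial 1.1 Fz -0.1 Mz -0.03
t 31.2 ang -102.4 tool -105.7 r 69.1 z 93.1 push 9.5 radial 1.1 Fz -0.8 Mz -0.02
t 31.3 ang -102.4 tool -105.7 r 69.2 z 93.1 push 9.3 radial 1.4 Fz -0.4 Mz 0.02
t 31.4 ang -102.4 tool -105.7 r 69.1 z 93.1 push 10.4 radial 0.6 Fz 0.7 Mz 0.03
t 31.4 ang -102.4 tool -105.7 r 69.1 z 93.1 push 9.3 radial 0.8 Fz 0.5 Mz -0.03
t 31.4 ang -102.4 tool -105.7 r 69.1 z 93.1 push 9.8 radial 0.5 Fz -0.8 Mz -0.06
```

Push averages 9.55 N, about +4.7 N, so the cork is firm. Now I back off into the middle of the socket play.

```bash
python3 -m handwheel '[[0,0,-0.0111,0,0.0078,0,0],[0,0,-0.0111,0,0.0078,0,0],[0,0,-0.0111,0,0.0078,0,0],[0,0,0,0,0,0,0],[0,0,0,0,0,0,0],[0,0,0,0,0,0,0],[0,0,0,0,0,0,0],[0,0,0,0,0,0,0]]'
python3 - <<'E'
from h import *
for i in range(2): knob();ctrl.camera("side")
nav(.5618,.055,.16)
E
```

```text
time_s: 32.3
eef_pos: [0.5511, -0.0134, 0.0923]
eef_rot: [0.0, 0.764, 0.645, -0.0]
wrist_force: [1.0, -1.0, 3.9]
opening: 0.283
grasp_force: 59.4
t 32.3 ang -98.9 tool -99.7 r 69.3 z 92.3 push 1.2 radial 0.8 Fz 3.9 Mz 0.03
t 32.4 ang -98.9 tool -99.7 r 69.2 z 92.4 push 0.7 radial 1.0 Fz 4.9 Mz 0.02
t 32.4 pos [ 0.5511 -0.0134  0.0924] yang -9.7 tilt [ 0.    -0.001] F [ 0.8 -2.1  5.3] M [-0.11 -0.15  0.01] op 0.286 g 59 q6 -0.07
shift frac [ 0.2306 -0.0032 -0.2257] turn frac None
```

```bash
python3 -m handwheel '[[0,0,0,0,0,0,0.6],[0,0,0,0,0,0,0.6],[0,0,0,0,0,0,0.6],[0,0,0,0,0,-0.04,0.6],[0,0,0,0,0,-0.06,0.6],[0,0,0,0,0,-0.06,0.6],[0,0,0,0,0,-0.04,0.6],[0,0,0,0,0,0,0.6]]'
python3 -m handwheel '[[0,0,0,0.05,0,0,0.6],[0,0,0,0.07,0,0,0.6],[0,0,0,0.07,0,0,0.6],[0,0,0,0.038,-0.003,0,0.6],[0,0,0,0,0,0,0.6],[0,0,0,0,0,0,0.6],[0,0,0,0,0,0,0.6],[0,0,0,0,0,0,0.6]]'
python3 -c "from h import *;nav(.5618,.0543,.082,-9.4)"
```

```text
time_s: 33.2
eef_pos: [0.5524, -0.0131, 0.1545]
eef_rot: [0.002, 0.764, 0.645, 0.001]
wrist_force: [0.1, -0.5, 1.1]
opening: 0.601
grasp_force: 0.0
time_s: 34.0
eef_pos: [0.5616, 0.054, 0.1519]
eef_rot: [0.0, 0.765, 0.644, -0.0]
wrist_force: [0.2, -0.3, 0.3]
opening: 0.597
grasp_force: 0.0
t 34.0 pos [0.5616 0.054  0.1519] yang -9.8 tilt [-0. -0.] F [ 0.2 -0.3  0.3] M [ 0.06 -0.04  0.01] op 0.597 g 0 q6 0.06
shift frac [0.0011 0.0006 0.2331] turn frac -0.0021
```

```bash
python3 -m handwheel '[[0,0,0,0.001,0,0.04,0.6],[0,0,0,0,0,0.06,0.6],[0,0,0,0,0,0.06,0.6],[0,0,0,0,0,0.05,0.6],[0,0,0,0,0,0.023,0.6],[0,0,0,0,0,0,0.6],[0,0,0,0,0,0,0.6],[0,0,0,0,0,0,0.6]]'
python3 -c "from h import *;nav(.5618,.0543,.082,-9.4)"
python3 -m handwheel '[[0,0,0,0,0,0,0],[0,0,0,0,0,0,0],[0,0,0,0,0,0,0],[0,0,0,0,0,0,0],[0,0,0,0,0,0,0],[0,0,0,0,0,0,0],[0,0,0,0,0,0,0],[0,0,0,0,0,0,0]]'
python3 -c "from h import *;nav(.5618,.0543,.082,-9.4)"
```

```text
time_s: 34.8
eef_pos: [0.5624, 0.055, 0.083]
eef_rot: [0.001, 0.765, 0.645, 0.001]
wrist_force: [0.4, 0.6, 0.7]
opening: 0.601
grasp_force: 0.0
t 34.8 pos [0.5624 0.055  0.083 ] yang -9.7 tilt [ 0.002 -0.   ] F [0.4 0.6 0.7] M [ 0.02 -0.04 -0.01] op 0.601 g 0 q6 0.06
shift frac [-0.0025 -0.0017  0.0033] turn frac -0.0018
time_s: 35.6
eef_pos: [0.5611, 0.0553, 0.083]
eef_rot: [-0.0, 0.764, 0.645, -0.0]
wrist_force: [-5.6, 0.6, 6.3]
opening: 0.368
grasp_force: 58.1
t 35.6 pos [0.5611 0.0553 0.083 ] yang -9.7 tilt [-0.001 -0.   ] F [-5.6  0.6  6.3] M [-0.04  0.72  0.18] op 0.368 g 58 q6 0.06
shift frac [-0.0029  0.0028  0.0035] turn frac -0.0015
```

```bash
python3 -m handwheel '[[0,0,0,0,-0.004,0,0],[0,0,0,0,0,0,0],[0,0,0,0,0,-0.01,0],[0,0,0,0,0,-0.015,0],[0,0,0,0,0,-0.02,0],[0,0,0,0,0,-0.02,0],[0,0,0,0,0,-0.02,0],[0,0,0,0,0,0,0]]'
python3 -c "from h import *;nav(.5618,.0543,.15,-9.4)"
```

```text
time_s: 36.4
eef_pos: [0.5607, 0.0553, 0.1085]
eef_rot: [0.0, 0.765, 0.645, 0.0]
wrist_force: [0.3, -0.1, -2.5]
opening: 0.369
grasp_force: 59.6
t 36.4 pos [0.5607 0.0553 0.1085] yang -9.7 tilt [0.001 0.   ] F [ 0.3 -0.1 -2.5] M [ 0.03 -0.02  0.04] op 0.369 g 60 q6 0.06
shift frac [-0.0025  0.0044 -0.1382] turn frac -0.0018
```

```bash
python3 -m handwheel '[[0,0,0,0,0,-0.05,0],[0,0,0,0,0,-0.05,0],[0,0,0,0,0,-0.04,0],[0,0,0,0,0,0,0],[0,0,0,0,0,0,0],[0,0,0,0,0,0,0],[0,0,0,0,0,0,0],[0,0,0,0,0,0,0]]'
python3 - <<'E'
from h import *
t=cv2.imread("pics/tm.png")
P=[plane("top",328+(u-400)/5-.5,185+v/5-.5,.004)[:2] for u,v in((413,75),(675,10),(782,360),(510,432))]
print(np.round(P,3),np.linalg.norm(P[0]-P[1]),np.linalg.norm(P[1]-P[2]));c=np.mean(P,0)
a=np.radians(-99.7);h=c-.028*np.array([np.cos(a),np.sin(a)]);print("centre",c,"hub",h)
nav(h[0],h[1],.15)
E
```

```text
time_s: 37.2
eef_pos: [0.5601, 0.0553, 0.1489]
eef_rot: [-0.0, 0.765, 0.645, -0.0]
wrist_force: [0.1, -0.9, -3.1]
opening: 0.367
grasp_force: 58.9
[[ 0.592 -0.143]
 [ 0.627 -0.294]
 [ 0.426 -0.344]
 [ 0.389 -0.192]] 0.15428809633475174 0.20695803318724326
centre [ 0.50842972 -0.2433176 ] hub [ 0.51314742 -0.21571791]
t 37.2 pos [0.5601 0.0553 0.1489] yang -9.7 tilt [-0.001  0.   ] F [ 0.1 -0.9 -3.1] M [ 0.05 -0.05 -0.  ] op 0.367 g 59 q6 0.06
shift frac [-0.9168 -0.0015 -0.0035] turn frac None
```

```bash
python3 -m handwheel '[[0,0,0,-0.07,0,0,0],[0,0,0,-0.13,0,0,0],[0,0,0,-0.15,0,0,0],[0,0,0,-0.15,0,0,0],[0,0,0,-0.15,0,0,0],[0,0,0,-0.13,0,0,0],[0,0,0,-0.09,0,0,0],[0,0,0,-0.047,0,0,0]]'
python3 -m handwheel '[[0,0,0,0,0,0.03,0],[0,0,0,0,0,0.06,0],[0,0,0,0,0,0.08,0],[0,0,0,0,0,0.08,0],[0,0,0,0,0,0.06,0],[0,0,0,0,0,0.04,0],[0,0,0,0,0,0.02,0],[0,0,0,0,0,0,0]]'
python3 -c "from h import *;nav(.5131,-.2157,.0245,-9.7)"
```

```text
time_s: 38.0
eef_pos: [0.5134, -0.2183, 0.1494]
eef_rot: [0.0, 0.765, 0.644, -0.0]
wrist_force: [0.1, -0.1, -1.9]
opening: 0.366
grasp_force: 58.7
time_s: 38.8
eef_pos: [0.5138, -0.2149, 0.0378]
eef_rot: [-0.001, 0.764, 0.645, -0.0]
wrist_force: [-0.1, 0.7, -3.0]
opening: 0.365
grasp_force: 58.7
t 38.8 pos [ 0.5138 -0.2149  0.0378] yang -9.7 tilt [-0.001  0.001] F [-0.1  0.7 -3. ] M [0.13 0.05 0.07] op 0.365 g 59 q6 -0.44
shift frac [-0.0031 -0.0017  0.0444] turn frac 0.0001
```

```bash
python3 -m handwheel '[[0,0,0,0,0,0.008,0],[0,0,0,0,0,0.008,0],[0,0,0,0,0,0.008,0],[0,0,0,0,0,0.008,0],[0,0,0,0,0,0.005,0],[0,0,0,0,0,0.004,0],[0,0,0,0,0,0,0],[0,0,0,0,0,0,0]]'
python3 -c "from h import *;nav(.5131,-.2157,.0245,-9.7)"
```

```text
time_s: 39.6
eef_pos: [0.514, -0.216, 0.0264]
eef_rot: [0.0, 0.765, 0.645, -0.0]
wrist_force: [-0.9, 1.0, -1.3]
opening: 0.365
grasp_force: 58.5
t 39.6 pos [ 0.514  -0.216   0.0264] yang -9.7 tilt [ 0. -0.] F [-0.9  1.  -1.3] M [-0.01  0.14 -0.06] op 0.365 g 59 q6 -0.44
shift frac [ 0.0004 -0.0032  0.0064] turn frac -0.0002
```

```bash
python3 -m handwheel '[[0,0,0,0,0,0.004,0],[0,0,0,0,0,0.004,0],[0,0,0,0,0,0.004,0],[0,0,0,0,0,0,0],[0,0,0,0,0,0,0],[0,0,0,0,0,0,0],[0,0,0,0,0,0,0],[0,0,0,0,0,0,0]]'
python3 -c "from h import *;nav(.5131,-.2157,.0245,-9.7)"
```

```text
time_s: 40.4
eef_pos: [0.5148, -0.2162, 0.025]
eef_rot: [0.001, 0.764, 0.645, 0.0]
wrist_force: [-6.0, 5.0, 18.9]
opening: 0.365
grasp_force: 57.7
t 40.4 pos [ 0.5148 -0.2162  0.025 ] yang -9.7 tilt [ 0.001 -0.001] F [-6.   5.  18.9] M [0.47 0.94 0.09] op 0.365 g 58 q6 -0.44
shift frac [ 0.0007 -0.006   0.0018] turn frac 0.0001
```

Contact with the mat at about 0.025. I'll unload slightly, release and retreat.

```bash
python3 -m handwheel '[[0,0,0,0,0,-0.004,0],[0,0,0,0,0,-0.003,0],[0,0,0,0,0,0,0],[0,0,0,0,0,0,1],[0,0,0,0,0,0,1],[0,0,0,0,0,0,1],[0,0,0,0,0,0,1],[0,0,0,0,0,0,1]]'
python3 -m handwheel '[[0,0,0,0,0,-0.03,1],[0,0,0,0,0,-0.08,1],[0,0,0,0,0,-0.12,1],[0,0,0,0,0,-0.12,1],[0,0,0,0,0,-0.12,1],[0,0,0,0,0,-0.12,1],[0,0,0,0,0,-0.06,1],[0,0,0,0,0,0,1]]'
python3 -m handwheel '[[0,0,0,0.06,-0.06,0,1],[0,0,0,0.07,-0.1,0,1],[0,0,0,0.07,-0.1,0,1],[0,0,0,0.07,-0.1,0,1],[0,0,0,0.07,-0.1,0,1],[0,0,0,0.07,-0.06,0,1],[0,0,0,0,0,0,1],[0,0,0,0,0,0,1]]'
python3 - <<'E'
from h import *
t=ctrl.camera("top");s=ctrl.camera("side");nav(.5,-.2,.2)
e=lambda r:cv2.convertScaleAbs(r,alpha=1.4,beta=0)
paste([(crop(e(t),140,180,290,250,3),0,0),(crop(e(t),320,180,410,275,3.5),460,0),(crop(e(s),215,115,320,210,3),0,290-0),(crop(e(s),255,205,375,285,3.5),330,335)],"pics/z8.png",800,600)
E
```

```text
time_s: 41.2
eef_pos: [0.5139, -0.2159, 0.0247]
eef_rot: [-0.0, 0.765, 0.645, -0.0]
wrist_force: [0.2, 0.9, -0.1]
opening: 1.006
grasp_force: 0.0
time_s: 42.0
eef_pos: [0.5157, -0.217, 0.2242]
eef_rot: [0.004, 0.764, 0.645, 0.001]
wrist_force: [0.2, -0.2, 0.8]
opening: 1.001
grasp_force: 0.0
time_s: 42.8
eef_pos: [0.3807, -0.068, 0.2193]
eef_rot: [0.0, 0.764, 0.645, -0.0]
wrist_force: [-1.0, -0.4, 0.5]
opening: 0.997
grasp_force: 0.0
t 42.9 pos [ 0.3813 -0.0688  0.2196] yang -9.7 tilt [-0. -0.] F [-0.2 -0.7  1.5] M [-0.01 -0.05  0.03] op 1.001 g 0 q6 -0.32
shift frac [-0.3641  0.4638  0.0652] turn frac None
```

View pics/z8.png

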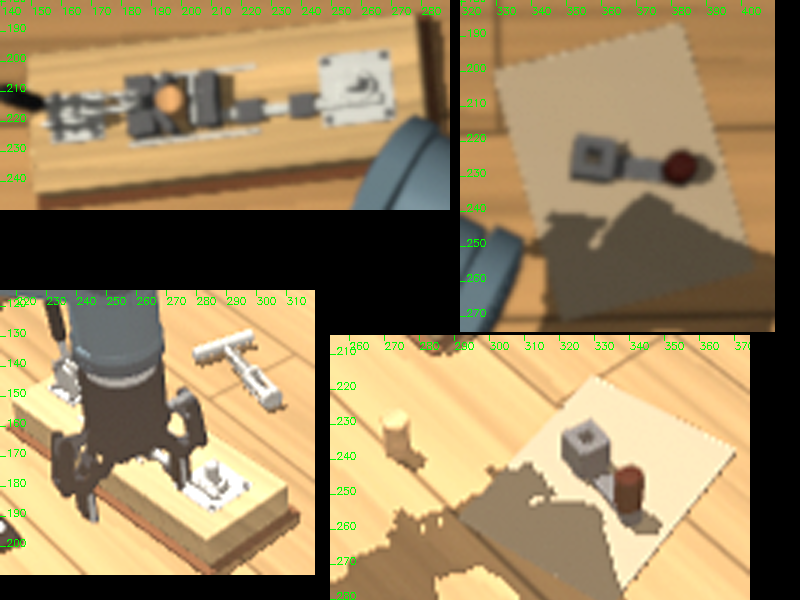

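The crank lies flat on the mat (hub at top (358,225), knob at (382,228)). The cork stands upright in the V-jaw at top (196,212) with the jaw against it, the shaft is bare, and the spare cork and corkscrew are in place.

```bash
python3 -c "from bench import ctrl;print(ctrl.hand_in())"
```

```text
the job is handed in; nothing more can be done
None
```

I handed the job in at about 43 s: the cork is clamped upright at about 4.7 N above the free push, the crank is off the shaft and flat on its mat, and nothing else was touched; the crank stopped hard on the shaft when pressed, but its underside read about 6 mm above my shoulder estimate, so "fully home" rests on that stop.

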